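Feel along the plugs of a curved chair rail

ROBOT

A 6-joint arm with a two-finger parallel gripper is mounted at the origin on the work surface. World frame = base frame: x ahead of the robot, y to its left, z up, the work surface at z = 0. Lengths are in m, angles in rad, forces in N, time in s.
With the tool pointing down it reaches from about 0.35 to 0.8 m from the base axis. Payload 7.3 kg.
Tool frame: the origin (TCP) lies at the very end of the fingers, on their centre line; the grasp point (between the pads) lies 19 mm behind it; z points along the fingers, y is the direction in which the jaws open and shut (so a half turn about z gives the same grasp; the last joint's range is limited). The gripper opens to 85 mm and grips with 20 to 120 N. Pads are 22 mm wide; open, the fingers measure 114 mm over their backs; the gripper's body (76 mm by 85 mm) begins 54 mm behind the grasp point. The pads swing forward as they close: fully open they stand 13 mm farther back than shut.
Start: joints at [1.015, 0.342, 1.524, -0, 1.275, -0.146], TCP at [0.209, 0.482, 0.231] pointing down, gripper open.
Joint ranges: [-2.53, 2.53], [-0.77, 2.02], [0.04, 2.7], [-1, 4.14], [0.28, 2.66], [-3.11, 3.11]. Speed limits (rad/s): [2.57, 2.57, 3.14, 3.14, 3.14, 3.14].

INTERFACE

Orientations are given as [roll, pitch, yaw] about the fixed x, y, z axes, in that order (R = Rz(yaw) Ry(pitch) Rx(roll)).
In Python, from cell import get_state, grab_frame, camera_params, close_job, outline_of, tip_of gives the robot as it stands.
- The arm moves only by the tool play_rows, never from a script. Its argument "series" is a list that holds one entry, the list of rows, each a list of 5 numbers: the shift along the tool's x, y, z each as a share of 250 mm, from -1 to 1, then the turn about the tool's z as a share of 2 rad, from -1 to 1, then the finger opening in mm, from 0 to 85.4. In form: [[[tx, ty, tz, roll, fingers], ...]]. A call has 1 to 5 rows; each row is the pose to reach, as a shift and turn from the pose measured when the call began, along the tool's axes at that moment; what a row does not reach only later rows make up. A row lasts 1/12 s, in which the tool goes at most 41.7 mm and 7.16 degrees, less where a joint would pass 70% of its speed; a pose out of reach is approached as far as the arm can. A call with a number of a shift or a turn outside -1 to 1 is refused whole. A call with a gripper value outside its range is refused whole. The fingers move at their own pace and stop on an object; "newtons" is the grip in N (left out, the last holds). Time passes only in rows, so rows that repeat a pose let the fingers close. It gives the time, the measured TCP pose, the force and the opening at its end, in the units of the state.
- get_state(): the state, without advancing time (a new reading comes with each control period).
- grab_frame(name): name is "scene" or "top" or "wrist"; returns the picture (480x640x3 uint8, red, green, blue); there is no depth.
- camera_params(name): a dict with "fx", "fy", "cx", "cy" (pixels), "R" (3x3) and "t" (3): a world point X has camera coordinates R X + t; the wrist camera has in their place "mount" (4x4, takes a point from camera to tool coordinates, whose origin is the TCP and whose axes are the flange's). Camera axes: x right, y down, z forward; pixel columns grow to the right and rows downward; lengths in m; the calibration is good to about 2 mm. A picture is of the moment at which its call begins: read the wrist's pose just before it. camera_params takes no time and is no camera call.
- close_job(): hands the job in, once; it reports no verdict.
Trained networks look in the newest picture that a camera, given by its name, has taken for a name from the list of things; names that differ only in an ending like _2 or _b are one class to them, and where a whole thing is asked for, a point or a joint stands for the part that bears it (a point fixed in the world has none). Each returns a list of dicts, best first, with "conf" (0 to 1); they miss things now and then, are a little off and sometimes report something else, mostly with a low value. They report only what shows in the picture. A call takes as long as a camera call. They do not tell look-alikes from the thing itself.
- outline_of(camera, thing): "region" (480x640 bool, what is visible of it) and "bbox" ([left, top, width, height] in pixels, round what is visible of it).
- tip_of(camera, thing): "uv" ([column, row] in pixels: a listed point, or the origin of a listed thing).
The state is a dict: "t": time; "q": joint angles; "qvel": joint speeds; "tau": joint torques, N m; "ee_pos": TCP position; "eef_rot": TCP orientation; "force": force on the tool from outside, world axes, zero at the start; "torque": the same for the moment, N m; "width": opening from 0.0 (shut) to 1.0 (fully open).
Only numpy, scipy, OpenCV 4.12 (cv2) and the standard library are available. Lean on these libraries where they do the work, as an engineer would, in place of code of your own. Each camera call takes 0.05 s, during which the arm holds its last target. There are 200 camera calls.

TASK

A curved chair rail rests on a sprung cradle, with a row of five dark wooden plugs set flush in its top. Slide the fingertips along the top of the rail, over every plug in turn and staying on the wood between them, from the end by the green post to the end by the red post, to feel that they are flush: press only lightly, so that the rail gives a few millimetres under the fingers and never more than about a centimetre. Then take the hand away so that the rail springs back up; do not shift the glue bottle, the tape roll or the sanding block.

Things in the scene. Friction and masses are not known exactly. Their poses are not given: they have to be found in the camera images.
- rail (a joint): how far the rail has sunk on its springs, in m: 0 = fully up, at rest; grows as it is pressed down, stop at 0.022. The rail stays level as it sinks and all the plugs sink with it; it cannot move sideways or be lifted off. It starts to give at about 0.4 N, then sinks 2.5 mm per newton. It is a pale wooden bar 30 mm wide, 30 mm thick and 380 mm long, curved in plan on a 450 mm radius; its level flat top is 90 mm above the table when up
- green_post: green round post, 28 mm diameter, 50 mm tall (its top 70 mm above the table), fixed on the base board just beyond one end of the rail, the end to start from (which end varies); origin at the centre of its underside
- red_post: red round post of the same size beyond the other end of the rail, the end to finish at; origin at the centre of its underside
- plug1: dark round plug, 20 mm across, flush in the top of the rail, one of a row of five 64 mm apart along the curve, numbered in order from one end of the rail (plug1 may be at the green or the red end). Origin at the centre of its top; z up, y along the rail towards plug5, x across the rail
- plug2: dark round plug, 20 mm across, flush in the top of the rail; number 2 in the row; origin at the centre of its top, axes as plug1
- plug3: dark round plug, 20 mm across, flush in the top of the rail; number 3 in the row; origin at the centre of its top, axes as plug1
- plug4: dark round plug, 20 mm across, flush in the top of the rail; number 4 in the row; origin at the centre of its top, axes as plug1
- plug5: dark round plug, 20 mm across, flush in the top of the rail; number 5 in the row; origin at the centre of its top, axes as plug1
- gap1: the plain pale wood of the rail's top midway between plug1 and plug2 (12 mm of its length, not marked off); origin on the top surface at the middle of the width, axes as plug1
- gap2: the plain pale wood of the rail's top midway between plug2 and plug3 (12 mm of its length, not marked off); origin on the top surface at the middle of the width, axes as plug1
- gap3: the plain pale wood of the rail's top midway between plug3 and plug4 (12 mm of its length, not marked off); origin on the top surface at the middle of the width, axes as plug1
- gap4: the plain pale wood of the rail's top midway between plug4 and plug5 (12 mm of its length, not marked off); origin on the top surface at the middle of the width, axes as plug1
- glue: white glue bottle, orange cap, 52 mm diameter, 130 mm tall, loose, standing beside the cradle on its far side; origin at the centre of its underside
- tape: yellow roll of tape lying flat, 100 mm outer diameter, 25 mm high, loose, beside the cradle on its far side; origin at the centre of its underside
- sander: cork sanding block, 60 x 100 x 32 mm, loose, beside the cradle on the robot's side; origin at the centre of its underside
There are look-alikes about, which are no part of the job. There is more than one size of the glue; the job needs the larger.

How it is judged:
On the way, in this order (a step that is already met when the one before it is completed fails the run):
1. counted from the green post, the fingertips run over the first plug (they touch it with the rail sunk at least 1 mm) (((horizontal distance between green_post and plug1 below 0.15 m and contact force between the fingers and plug1 above 0.15 N and value of joint rail above 0.001 m) or (horizontal distance between green_post and plug5 below 0.15 m and contact force between the fingers and plug5 above 0.15 N and value of joint rail above 0.001 m))), for 0.05 s.
2. counted from the green post, the fingertips run over the bare wood midway between the first and second plugs (they touch it with the rail sunk at least 1 mm) (((horizontal distance between green_post and plug1 below 0.15 m and contact force between the fingers and gap1 above 0.15 N and value of joint rail above 0.001 m) or (horizontal distance between green_post and plug5 below 0.15 m and contact force between the fingers and gap4 above 0.15 N and value of joint rail above 0.001 m))), for 0.05 s.
3. counted from the green post, the fingertips run over the second plug (they touch it with the rail sunk at least 1 mm) (((horizontal distance between green_post and plug1 below 0.15 m and contact force between the fingers and plug2 above 0.15 N and value of joint rail above 0.001 m) or (horizontal distance between green_post and plug5 below 0.15 m and contact force between the fingers and plug4 above 0.15 N and value of joint rail above 0.001 m))), for 0.05 s.
4. counted from the green post, the fingertips run over the bare wood midway between the second and third plugs (they touch it with the rail sunk at least 1 mm) (((horizontal distance between green_post and plug1 below 0.15 m and contact force between the fingers and gap2 above 0.15 N and value of joint rail above 0.001 m) or (horizontal distance between green_post and plug5 below 0.15 m and contact force between the fingers and gap3 above 0.15 N and value of joint rail above 0.001 m))), for 0.05 s.
5. counted from the green post, the fingertips run over the third plug (they touch it with the rail sunk at least 1 mm) (((horizontal distance between green_post and plug1 below 0.15 m and contact force between the fingers and plug3 above 0.15 N and value of joint rail above 0.001 m) or (horizontal distance between green_post and plug5 below 0.15 m and contact force between the fingers and plug3 above 0.15 N and value of joint rail above 0.001 m))), for 0.05 s.
6. counted from the green post, the fingertips run over the bare wood midway between the third and fourth plugs (they touch it with the rail sunk at least 1 mm) (((horizontal distance between green_post and plug1 below 0.15 m and contact force between the fingers and gap3 above 0.15 N and value of joint rail above 0.001 m) or (horizontal distance between green_post and plug5 below 0.15 m and contact force between the fingers and gap2 above 0.15 N and value of joint rail above 0.001 m))), for 0.05 s.
7. counted from the green post, the fingertips run over the fourth plug (they touch it with the rail sunk at least 1 mm) (((horizontal distance between green_post and plug1 below 0.15 m and contact force between the fingers and plug4 above 0.15 N and value of joint rail above 0.001 m) or (horizontal distance between green_post and plug5 below 0.15 m and contact force between the fingers and plug2 above 0.15 N and value of joint rail above 0.001 m))), for 0.05 s.
8. counted from the green post, the fingertips run over the bare wood midway between the fourth and fifth plugs (they touch it with the rail sunk at least 1 mm) (((horizontal distance between green_post and plug1 below 0.15 m and contact force between the fingers and gap4 above 0.15 N and value of joint rail above 0.001 m) or (horizontal distance between green_post and plug5 below 0.15 m and contact force between the fingers and gap1 above 0.15 N and value of joint rail above 0.001 m))), for 0.05 s.
9. counted from the green post, the fingertips run over the fifth plug (they touch it with the rail sunk at least 1 mm) (((horizontal distance between green_post and plug1 below 0.15 m and contact force between the fingers and plug5 above 0.15 N and value of joint rail above 0.001 m) or (horizontal distance between green_post and plug5 below 0.15 m and contact force between the fingers and plug1 above 0.15 N and value of joint rail above 0.001 m))), for 0.05 s.
At the end, for the whole second after the job is handed in: All five plugs and the wood between them were run over in order from the green post; the rail is fully up again (within 1 mm) and the glue bottle, tape roll and sanding block stand within 15 mm of where they were, the bottle upright (value of joint rail below 0.001 m and distance of each of glue, tape, sander from where it was at the start of the episode below 0.015 m and angle between glue's own z axis and vertical below 0.1 rad); the robot touches nothing.
It fails at once if the rail is pressed hard: it sinks more than 16 mm (value of joint rail above 0.016 m).
It fails at once if the glue bottle is shifted by more than 15 mm or lifted (distance of glue from where it was at the start of the episode above 0.015 m).
It fails at once if the tape roll is shifted by more than 15 mm or lifted (distance of tape from where it was at the start of the episode above 0.015 m).
It fails at once if the sanding block is shifted by more than 15 mm or lifted (distance of sander from where it was at the start of the episode above 0.015 m).
It also fails if it takes over 45 s, if anything falls off the work surface, if the arm or the gripper's body presses on something with over 40 N, if the wrist force passes 120 N, or if a joint passes its speed limit or range.

## Working session

There is one attempt and no reset: what is moved stays moved. The work goes in short steps, Python scripts to look and compute and a tool call to move; the robot and the scene stay as the last step left them, time stands still between calls to the robot, and variables do not carry over. Pictures are saved under pics/ and viewed, about 8 in all and at most 12, crops included, and the job is handed in when it is done.

Besides the shell and the picture viewer there is one more tool, called in YAML: its name, and indented under it one key for each argument. play_rows: Moves the arm, as the interface text tells. Shift numbers are shares of 250 mm and turn numbers shares of 2 rad, none past 1 either way. Its arguments: {"type":"object","properties":{"series":{"type":"array","items":{"type":"array","items":{"type":"array","items":{"type":"number"}}}},"newtons":{"type":"number"}},"required":["series"]}

```bash
mkdir -p pics; ls; cat > h.py <<'E'
import numpy as np, cv2
from cell import *
def ray(cam,uv,z):
    p=camera_params(cam);R=np.array(p["R"]);t=np.array(p["t"])
    d=R.T@np.array([(uv[0]-p["cx"])/p["fx"],(uv[1]-p["cy"])/p["fy"],1]);c=-R.T@t
    return c+d*(z-c[2])/d[2]
E
python3 - <<'E'
from h import *
for c in ("top","scene"):
    f=grab_frame(c);cv2.imwrite(f"pics/{c}0.png",f[:,:,::-1])
    for n,z in [("plug1",.09),("plug2",.09),("plug3",.09),("plug4",.09),("plug5",.09),("green_post",.02),("red_post",.02),("glue",0),("tape",0),("sander",0)]:
        for d in tip_of(c,n)[:5]:
            print(c,n,round(d["conf"],2),np.round(d["uv"]),np.round(ray(c,d["uv"],z),3))
s=get_state();print(s)
E
```

```text
pics
top plug1 0.7 [289. 234.] [0.577 0.085 0.09 ]
top plug1 0.62 [375. 246.] [ 0.56  -0.044  0.09 ]
top plug1 0.59 [243. 239.] [0.568 0.152 0.09 ]
top plug1 0.58 [329. 238.] [0.572 0.025 0.09 ]
top plug1 0.52 [203. 247.] [0.555 0.212 0.09 ]
top plug2 0.7 [289. 234.] [0.577 0.085 0.09 ]
top plug2 0.62 [375. 246.] [ 0.56  -0.044  0.09 ]
top plug2 0.59 [243. 239.] [0.568 0.152 0.09 ]
top plug2 0.58 [329. 238.] [0.572 0.025 0.09 ]
top plug2 0.52 [203. 247.] [0.555 0.212 0.09 ]
top plug3 0.7 [289. 234.] [0.577 0.085 0.09 ]
top plug3 0.62 [375. 246.] [ 0.56  -0.044  0.09 ]
top plug3 0.59 [243. 239.] [0.568 0.152 0.09 ]
top plug3 0.58 [329. 238.] [0.572 0.025 0.09 ]
top plug3 0.52 [203. 247.] [0.555 0.212 0.09 ]
top plug4 0.7 [289. 234.] [0.577 0.085 0.09 ]
top plug4 0.62 [375. 246.] [ 0.56  -0.044  0.09 ]
top plug4 0.59 [243. 239.] [0.568 0.152 0.09 ]
top plug4 0.58 [329. 238.] [0.572 0.025 0.09 ]
top plug4 0.52 [203. 247.] [0.555 0.212 0.09 ]
top plug5 0.7 [289. 234.] [0.577 0.085 0.09 ]
top plug5 0.62 [375. 246.] [ 0.56  -0.044  0.09 ]
top plug5 0.59 [243. 239.] [0.568 0.152 0.09 ]
top 
[... 1889 characters left out ...]
cene sander 0.63 [307. 206.] [0.429 0.16  0.   ]
{'t': 1.1, 'q': array([ 1.01500731e+00,  3.41999530e-01,  1.52408317e+00,  1.01008148e-06,
        1.27543969e+00, -1.45958415e-01]), 'qvel': array([-6.03039053e-05,  3.13509945e-04, -1.90858256e-03, -1.79214170e-04,
        1.96989401e-03, -9.75555046e-04]), 'tau': array([ 9.72557245e-04, -4.33572257e+01, -2.46279359e+01,  1.36267931e-04,
        6.16747229e-05,  2.24252352e-05]), 'ee_pos': array([0.20915511, 0.48155363, 0.23132764]), 'eef_rot': array([3.14152300e+00, 9.26310919e-06, 2.73176176e+00]), 'force': array([-0.35051515, -0.2046831 , -0.04419352]), 'torque': array([ 0.05788533,  0.00994071, -0.02531301]), 'width': 0.9969616237059912}
```

View images.

View pics/top0.png

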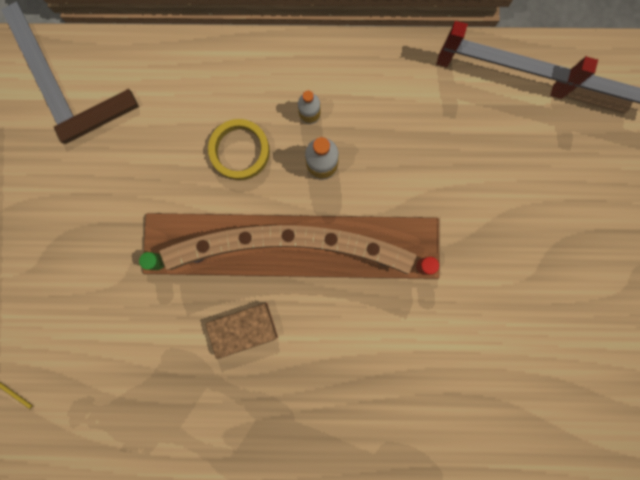

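View pics/scene0.png

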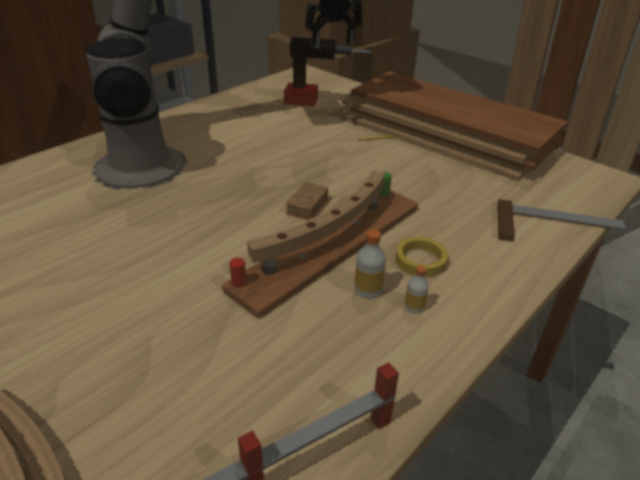

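```bash
python3 - <<'E'
from h import *
from scipy.optimize import least_squares
P=np.array([[.555,.212],[.568,.152],[.577,.085],[.572,.025],[.56,-.044]])
# model: centre + heading, spacing 64mm arc on R=450, convex to +x
def m(v):
    a=(np.arange(5)-2)*.064/.45
    return np.c_[v[0]+.45*(np.cos(a-v[2])-1)*1, v[1]-.45*np.sin(a)*1] if 0 else np.array([[v[0]-.45*np.cos(v[2])+.45*np.cos(v[2]-x), v[1]-.45*np.sin(v[2])+.45*np.sin(v[2]-x)] for x in a])
r=least_squares(lambda v:(m(v)-P).ravel(),[.575,.085,0])
print(r.x,np.round(m(r.x),4),np.round((m(r.x)-P)*1000,1))
E
```

```text
[0.5754478  0.08620802 0.02298729] [[ 0.5545  0.212 ]
 [ 0.5694  0.1499]
 [ 0.5754  0.0862]
 [ 0.5724  0.0223]
 [ 0.5603 -0.0405]] [[-0.5  0. ]
 [ 1.4 -2.1]
 [-1.6  1.2]
 [ 0.4 -2.7]
 [ 0.3  3.5]]
```

The top view shows the green post at (149,260) and the red post at (430,265). The plugs run (203,246), (245,238), (288,236), (331,239), (373,249), bulging away from the robot. There are two bottles: (322,158) and (309,107). The one at (322,158) is larger in both views, so it's the job's glue. I only need to keep clear of it. Next I'll refine the plug centres by thresholding.

```bash
cat > fit.py <<'E'
from h import *
from scipy.optimize import least_squares
im=cv2.imread("pics/top0.png"); g=im[:,:,2].astype(float)
P=[]
for u,v in [(203,246),(245,238),(288,236),(331,239),(373,249)]:
    w=g[v-9:v+10,u-9:u+10]; yy,xx=np.mgrid[v-9:v+10,u-9:u+10]
    k=((xx-u)**2+(yy-v)**2<64); t=(np.percentile(w[k],5)+np.percentile(w[k],90))/2
    s=(w<t)&k; P.append(ray("top",(xx[s].mean(),yy[s].mean()),.09)[:2])
P=np.array(P); a=(np.arange(5)-2)*.064/.45
def m(v,a=a): return np.c_[v[0]+.45*(np.cos(v[2]-a)-np.cos(v[2])), v[1]+.45*(np.sin(v[2]-a)-np.sin(v[2]))]
r=least_squares(lambda v:(m(v)-P).ravel(),[.575,.085,0])
if __name__=="__main__":
    print(np.round(P,4)); print(r.x,np.round((m(r.x)-P)*1000,1)); 
    s=np.arange(-.16,.1601,.016); print(np.round(np.c_[s,m(r.x,s/.45)],4))
E
python3 fit.py
```

```text
[[ 0.5572  0.2125]
 [ 0.5707  0.1502]
 [ 0.5751  0.0863]
 [ 0.5706  0.0226]
 [ 0.557  -0.0397]]
[ 0.57516152  0.08636197 -0.00095951] [[-0.   0.2]
 [ 0.  -0. ]
 [ 0.   0. ]
 [-0.   0. ]
 [ 0.  -0.2]]
[[-0.16    0.5472  0.243 ]
 [-0.144   0.5525  0.2279]
 [-0.128   0.5572  0.2127]
 [-0.112   0.5614  0.1972]
 [-0.096   0.5651  0.1816]
 [-0.08    0.5681  0.1659]
 [-0.064   0.5707  0.1502]
 [-0.048   0.5726  0.1343]
 [-0.032   0.5741  0.1183]
 [-0.016   0.5749  0.1024]
 [-0.      0.5752  0.0864]
 [ 0.016   0.5749  0.0704]
 [ 0.032   0.574   0.0544]
 [ 0.048   0.5726  0.0385]
 [ 0.064   0.5706  0.0226]
 [ 0.08    0.568   0.0068]
 [ 0.096   0.5649 -0.0089]
 [ 0.112   0.5612 -0.0245]
 [ 0.128   0.557  -0.0399]
 [ 0.144   0.5522 -0.0552]
 [ 0.16    0.5469 -0.0703]]
```

play_rows:
  series:
    - [[0,0,0,-0.07,0],[-0.13,-0.01,0,-0.14,0],[-0.29,-0.03,0,-0.205,0],[-0.45,-0.05,0,-0.205,0],[-0.6,-0.07,0,-0.205,0]]
  newtons: 20

```text
t: 1.52
ee_pos: [0.3408, 0.405, 0.2314]
eef_rot: [3.141, 0.0, -3.137]
force: [0.8, 1.3, -0.1]
width: 0.295
```

Blob centres fit the 450 mm arc to within 0.2 mm. I'm moving on above the green end.

play_rows:
  series:
    - [[-0.12,-0.1,0,0,0],[-0.24,-0.19,0,0,0],[-0.36,-0.29,0,0,0],[-0.48,-0.39,0,0,0],[-0.6,-0.49,0.05,0,0]]

```text
t: 1.93
ee_pos: [0.4938, 0.2822, 0.2211]
eef_rot: [3.139, 0.005, -3.137]
force: [0.9, 0.8, -0.2]
width: 0.003
```

play_rows:
  series:
    - [[-0.12,-0.1,0.08,0,0],[-0.225,-0.187,0.16,0,0],[-0.225,-0.187,0.28,0,0],[-0.225,-0.187,0.4,0,0],[-0.225,-0.187,0.424,0,0]]

```text
t: 2.35
ee_pos: [0.5485, 0.2342, 0.1101]
eef_rot: [-3.141, -0.004, -3.139]
force: [-0.8, -0.3, 0.4]
width: -0.002
```

```bash
python3 - <<'E'
from h import *
s=get_state();print(s["ee_pos"],s["force"],s["t"])
f=grab_frame("scene")[130:310,190:430];cv2.imwrite("pics/s1.png",cv2.resize(f,(800,600),interpolation=2)[:,:,::-1])
E
```

```text
[0.54848131 0.23423358 0.11005413] [-0.80300614 -0.33918341  0.42290928] 2.35
```

View pics/s1.png

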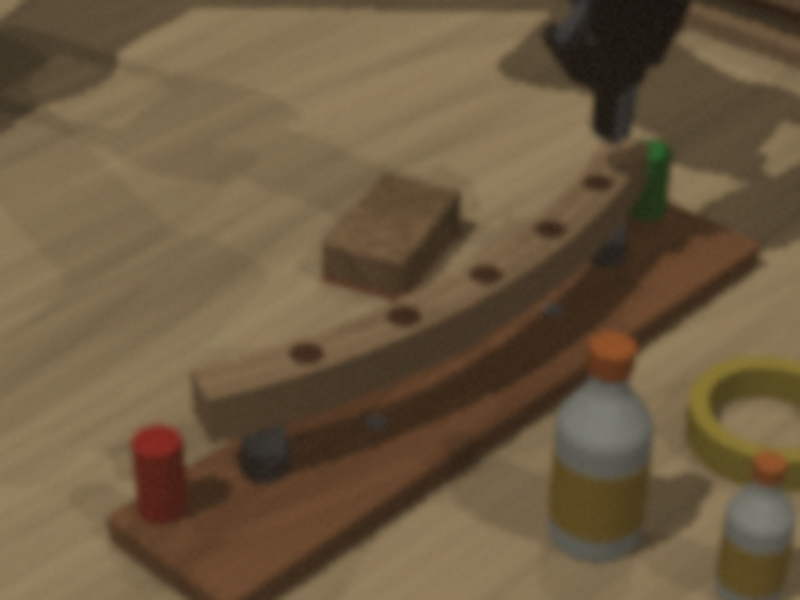

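Fingertips (crop ~(612,135)) are above the green end of the rail, before the first plug. The two bottles are (600,445) large and (758,530) small, so the larger one is confirmed. I'm descending gently.

play_rows:
  series:
    - [[0,0,0.03,0,0],[0,0,0.05,0,0],[0,0,0.07,0,0],[0,0,0.07,0,0],[0,0,0.07,0,0]]

```text
t: 2.82
ee_pos: [0.5489, 0.2353, 0.0946]
eef_rot: [3.141, -0.002, -3.137]
force: [-0.1, 0.4, 0.3]
width: -0.001
```

play_rows:
  series:
    - [[0,0,0.015,0,0],[0,0,0.03,0,0],[0,0,0.037,0,0],[0,0,0.037,0,0],[0,0,0.037,0,0]]

```text
t: 3.23
ee_pos: [0.5492, 0.2355, 0.0857]
eef_rot: [3.141, -0.001, -3.137]
force: [1.2, 0.4, 2.4]
width: -0.001
```

Contact: 2.4 N at z 85.7 mm, which is about 4 to 5 mm sunk, as expected. Sliding now.

play_rows:
  series:
    - [[-0.011,-0.03,0,0,0],[-0.021,-0.06,0,0,0],[-0.031,-0.091,0,0,0],[-0.04,-0.122,0,0,0],[-0.049,-0.153,0,0,0]]

```text
t: 3.65
ee_pos: [0.5619, 0.1962, 0.0857]
eef_rot: [3.141, -0.001, -3.138]
force: [-0.8, 1.3, 1.6]
width: -0.003
```

play_rows:
  series:
    - [[-0.006,-0.024,0,0,0],[-0.011,-0.048,0,0,0],[-0.016,-0.072,0,0,0],[-0.021,-0.097,0,0,0],[-0.025,-0.121,0,0,0]]

```text
t: 4.07
ee_pos: [0.5684, 0.1653, 0.0856]
eef_rot: [3.141, -0.001, -3.138]
force: [-0.4, 0.5, 3.1]
width: 0.001
```

play_rows:
  series:
    - [[-0.004,-0.025,0,0,0],[-0.008,-0.05,0,0,0],[-0.011,-0.074,0,0,0],[-0.014,-0.099,0,0,0],[-0.017,-0.124,0,0,0]]

```text
t: 4.48
ee_pos: [0.5728, 0.1338, 0.0856]
eef_rot: [3.141, -0.001, -3.138]
force: [0.2, 1.1, 2.7]
width: 0.002
```

play_rows:
  series:
    - [[-0.002,-0.025,0,0,0],[-0.004,-0.05,0,0,0],[-0.006,-0.076,0,0,0],[-0.007,-0.101,0,0,0],[-0.008,-0.126,0,0,0]]

```text
t: 4.9
ee_pos: [0.575, 0.1017, 0.0856]
eef_rot: [3.141, -0.001, -3.138]
force: [-0.1, 1.6, 2.0]
width: -0.001
```

play_rows:
  series:
    - [[-0.001,-0.025,0,0,0],[-0.001,-0.05,0,0,0],[-0.001,-0.075,0,0,0],[0,-0.1,0,0,0],[0,-0.125,0,0,0]]

```text
t: 5.32
ee_pos: [0.575, 0.0698, 0.0855]
eef_rot: [3.141, -0.001, -3.138]
force: [-0.2, 0.9, 2.3]
width: 0.003
```

play_rows:
  series:
    - [[0.001,-0.025,0,0,0],[0.003,-0.05,0,0,0],[0.005,-0.075,0,0,0],[0.007,-0.1,0,0,0],[0.01,-0.125,0,0,0]]

```text
t: 5.73
ee_pos: [0.5726, 0.0379, 0.0855]
eef_rot: [3.141, -0.001, -3.138]
force: [-0.1, 1.0, 1.6]
width: -0.0
```

play_rows:
  series:
    - [[0.003,-0.025,0,0,0],[0.006,-0.05,0,0,0],[0.01,-0.074,0,0,0],[0.014,-0.099,0,0,0],[0.018,-0.124,0,0,0]]

```text
t: 6.15
ee_pos: [0.5681, 0.0063, 0.0855]
eef_rot: [3.141, -0.001, -3.138]
force: [0.4, 2.5, 1.7]
width: -0.001
```

play_rows:
  series:
    - [[0.005,-0.025,0,0,0],[0.01,-0.05,0,0,0],[0.016,-0.074,0,0,0],[0.022,-0.099,0,0,0],[0.028,-0.123,0,0,0]]

```text
t: 6.57
ee_pos: [0.561, -0.0251, 0.0855]
eef_rot: [3.141, -0.001, -3.138]
force: [-0.1, 1.2, 1.6]
width: 0.002
```

play_rows:
  series:
    - [[0.006,-0.024,0,0,0],[0.013,-0.048,0,0,0],[0.02,-0.072,0,0,0],[0.028,-0.096,0,0,0],[0.035,-0.12,0,0,0]]

```text
t: 6.98
ee_pos: [0.5521, -0.0557, 0.0854]
eef_rot: [3.141, -0.001, -3.138]
force: [0.5, 0.8, 2.5]
width: 0.0
```

play_rows:
  series:
    - [[0,0,-0.06,0,0],[0,0,-0.15,0,0],[0,0,-0.3,0,0],[0,0,-0.4,0,0],[0,0,-0.4,0,0]]

```text
t: 7.4
ee_pos: [0.5546, -0.057, 0.1908]
eef_rot: [-3.14, 0.008, -3.138]
force: [1.0, 0.3, 0.1]
width: -0.0
```

```bash
python3 - <<'E'
from h import *
s=get_state();print(s["ee_pos"],s["force"],s["t"])
f=grab_frame("scene");cv2.imwrite("pics/s2.png",f[:,:,::-1])
for n in("glue","tape","sander"):
    for d in tip_of("scene",n)[:2]: print(n,round(d["conf"],2),np.round(ray("scene",d["uv"],0),3))
E
```

```text
[ 0.55460569 -0.05702452  0.19076882] [0.96174974 0.31079822 0.11569353] 7.4
glue 0.62 [0.693 0.037 0.   ]
glue 0.61 [0.793 0.066 0.   ]
tape 0.82 [0.716 0.171 0.   ]
tape 0.38 [0.492 0.186 0.   ]
sander 0.72 [0.428 0.161 0.   ]
```

View pics/s2.png

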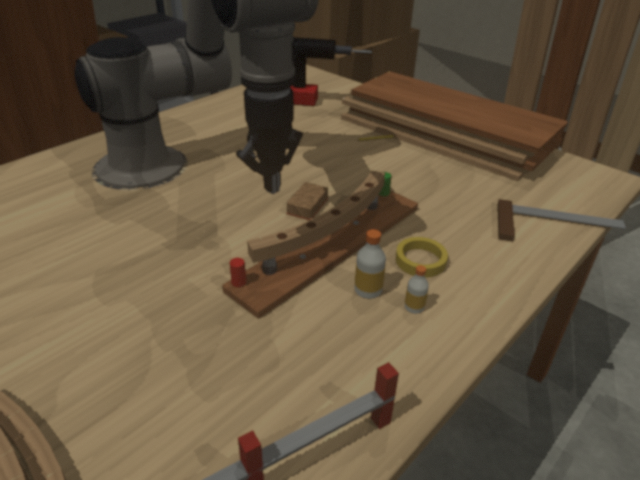

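The hand is clear of the rail at (270,185). The rail is up, and the bottle (370,270), tape (420,257) and sanding block (307,200) are where they were. I'm handing in.

```bash
python3 -c "
from cell import *
print(close_job())"
```

```text
the job is handed in; nothing more can be done
None
```

I slid the closed fingertips along the rail from the green end to the red end, over all five plugs and the wood between them, then lifted the hand clear and handed the job in at about 7.5 s. No verdict was reported.

- **Pressure:** at the stops between moves, the fingertips were at 85.4–85.7 mm, so the rail sank about 4.5 mm. The upward force read 1.6–3.1 N. The sink is worked out from the fingertip height, since the rail's own position isn't reported.
- **Path:** the plug centres measured from the top camera fit the 450 mm curve to within 0.2 mm. At each stop, the fingertips were within about 1 mm of the planned curve.
- **After lifting:** the fingertips were about 100 mm above the rail. The force was near zero vertically, with about 1 N of sideways reading, similar to that before contact.
- **Loose items:** the last picture shows the rail up and the larger glue bottle, tape and sanding block where they were. The networks' positions for the bottle and tape differ by up to 9 mm from the first look. The small bottle, which was never approached, differs by 7 mm, so I take this as network error.

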